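# Twist the drying hanger into the bench strut and hang up the headband

### The arm

A 7-joint arm with a two-finger parallel gripper is mounted at the origin on the work surface. World frame = base frame: x ahead of the robot, y to its left, z up, the work surface at z = 0. Lengths are in m, angles in rad, forces in N, time in s.
With the tool pointing down it reaches from about 0.425 to 1.025 m from the base axis. Payload 9.4 kg.
Tool frame: the origin (TCP) lies midway between the tips of the shut fingers; the grasp point (between the pads) lies 19 mm behind it; z points along the fingers, y is the line along which they close (so a half turn about z gives the same grasp; the last joint's range is limited). The gripper opens to 93 mm and grips with 3 to 60 N. Pads are 15 mm wide; open, the fingers measure 128 mm over their backs; the gripper's body (75 mm by 188 mm) begins 65 mm behind the grasp point.
Start: joints at [1.098, 0.599, -0.003, 1.599, 0.002, 0.943, -0.08], TCP at [0.28, -0.669, 0.193] pointing down, gripper open.
Joint ranges: [-2.57, 2.57], [-0.35, 1.97], [-1.29, 1.29], [0.11, 2.56], [-1.05, 4.19], [0.11, 1.86], [-2.63, 2.63]. Speed limits (rad/s): [2.22, 2.22, 3.01, 3.01, 3.14, 3.14, 3.14].

### API

Orientations are given as a 3x3 rotation matrix whose columns are the frame's x, y, z axes.
In Python, from station import monitor, get_image, get_calibration, job gives the robot as it stands.
- The arm moves only by the tool apply_moves, never from a script. Its argument "motion" is a list of rows, each a list of 3 entries, a list of its own where there are three numbers: the shift along the world's x, y, z in mm, then the turn, a rotation vector about the world's x, y, z in rad, then the finger opening in mm, from 0 to 93. A call has 1 to 5 rows; each row is the pose to reach, as a shift and turn from the pose commanded when the call began; what a row does not reach only later rows make up. A row lasts 1/10 s, in which the tool goes at most 50 mm and 8.59 degrees, less where a joint would pass 70% of its speed; a pose out of reach is approached as far as the arm can. A call with a gripper value outside its range is refused whole. The fingers move at their own pace and stop on an object; "newtons" is the grip in N (left out, the last holds). Time passes only in rows, so rows that repeat a pose let the fingers close. It gives the time, the measured TCP pose, the force, the opening and the grip force at its end, in the units of the state.
- monitor.sense(): the state, without advancing time (a new reading comes with each control period).
- get_image(name): name is "scene" or "top" or "wrist"; returns the picture (480x640x3 uint8, red, green, blue); there is no depth.
- get_calibration(name): a dict with "fx", "fy", "cx", "cy" (pixels), "dist" ([k1, k2, p1, p2, k3] as OpenCV has them; the pictures are not rectified), "camera_from_world" (4x4, takes a point from world to camera coordinates); the wrist camera has in their place "mount" (4x4, takes a point from camera to tool coordinates, whose origin is the TCP and whose axes are the flange's). Camera axes: x right, y down, z forward; pixel columns grow to the right and rows downward; lengths in m; the calibration is good to about 2 mm. A picture is of the moment at which its call begins: read the wrist's pose just before it. get_calibration takes no time and is no camera call.
- job.sign_off(): hands the job in; it is judged then, once.
The state is a dict: "time_s": time; "joint_positions": joint angles; "dq": joint speeds; "effort": joint torques, N m; "position": TCP position; "orientation": TCP orientation; "ft_force": force on the tool from outside, world axes, zero at the start; "torque": the same for the moment, N m; "gripper_width": finger opening in m; "grip_force": force on a finger pad.
Only numpy, scipy, OpenCV 4.12 (cv2) and the standard library are available. Lean on these libraries where they do the work, as an engineer would, in place of code of your own. Each camera call takes 0.05 s, during which the arm holds its last target. There are 200 camera calls.

### The job

Set up the drying hanger for this headband: take the T-shaped steel hanger out of the wooden tool block, lower its hammer-head foot into the slot of the bench strut until its collar sits on the strut, and turn it a quarter turn so that the foot is caught under the lips and the bar stands square across the strut. Then hang the headband over one arm of the bar, clear of the post, and leave it hanging there at rest; do not disturb the other things on the bench.

Things in the scene. Friction and masses are not known exactly. Their poses are not given: they have to be found in the camera images.
- hanger_bar (a point): Loose steel hanger, 0.26 kg, a T: 12 mm square crossbar 160 mm long (plus a black cap, 16 mm across, 5 mm thick, on each end) on a 12 mm square post. Point: crossbar's centre, on the post's axis; x along the bar, z up the post. At the start it stands upright in the wooden block. Grip it from above at the bar's middle, fingers either side of bar and post (12 mm); it lifts straight out.
- hanger_seat (a point): Same hanger: underside of its round collar (40 mm across, 4 mm thick) on the post's axis, 110 mm below hanger_bar; same axes. Below it: round neck (18 mm across, 9.5 mm long), then the flat hammer head (33 mm long along x, so parallel to the bar, 18 mm wide, 9 mm thick, rounded ends). The foot ends 18.5 mm below this point.
- slot_mid (a point): Point on the centre line of the strut's slot, level with the top of its lips (46 mm above the bench); y along the slot, x across, z up. Slot 22 mm wide, lips 7 mm deep, hollow below 36 mm wide, 31 mm deep. Free from 110 mm on this point's -y side to 70 mm on its +y side. With the bar along the slot the foot drops in until the collar rests on the lips.
- strut: Fixed zinc-grey steel channel, 41 x 41 mm, 300 mm long along y, slot up, on two 5 mm foot plates; origin under its middle. A fixed 45 mm high angle stop is bolted on its +y end. A foot fully in the slot has its head 2.5 mm below the lips and turns either way with little force; nothing springs or clicks, it stays where it is left.
- headband_crown (a point): Loose headband: rigid hoop covered in tan leather, 75 g, an upside-down U of strip 28 mm wide, 4.5 mm thick; 124 mm wide, 110 mm high, standing on its two ends. Point: middle of its top, half-way through the thickness (107 mm above the ends); x across the strip (28 mm), y in the U's plane, z up. Grip it there from above, across the strip, by the fingertips. Hung up, the bar runs under it along x.
- tool_block: Fixed wooden tool block, 80 (x) x 130 (y) x 50 mm high; origin in the middle of its underside. The hanger's foot stands in its middle pocket (36 mm along y, 21 mm along x, 35 mm deep, 1.5 mm room all round), the collar on the block's top. Two steel punches stand in holes near two corners, reaching 63 mm above the block.
- punch_a: A bystander: steel punch standing in the tool block, 98 mm long, 15 mm across. Origin at its lower end.
- punch_b: A bystander: dark steel punch standing in the tool block, 98 mm long, 15 mm across. Origin at its lower end.
- template: A bystander: flat white sole-shaped plastic template, 200 x 60 x 5 mm, lying on the mat. Origin in the middle of its underside.
- thread_cone: A bystander: small standing spool of cream thread, 40 mm across, 58 mm high. Origin in the middle of its underside.
- edge_jar: A bystander: closed jar, 60 mm across, 75 mm high. Origin in the middle of its underside.
- edge_beveller: A bystander: a 170 mm hand tool with wooden handle lying on the mat. Origin near its middle.
- shears: A bystander: leather shears about 190 mm long lying on the mat. Origin near its pivot.
- mallet: A bystander: mallet with a pale head, about 200 mm long, lying on the mat; 54 mm high. Origin on the handle, 75 mm from the head's middle.
Mind the look-alikes: they are no part of the job. There is more than one size of the part that bears headband_crown; the job needs the larger.

How it is judged:
On the way, in this order (a step that is already met when the one before it is completed fails the run):
1. the hanger's foot is down in the strut's slot with its bar along the slot (z of hanger_seat in the frame of slot_mid between -0.003 and 0.003 m and x of hanger_seat in the frame of slot_mid between -0.006 and 0.006 m and y of hanger_seat in the frame of slot_mid between -0.13 and 0.1 m and angle between the x axis of hanger_seat and the y axis of slot_mid, either way round below 0.35 rad), for 0.1 s.
2. the hanger has been turned a quarter turn in the slot: bar square across the strut, collar on the lips (z of hanger_seat in the frame of slot_mid between -0.003 and 0.004 m and distance between hanger_seat and slot_mid below 0.13 m and angle between the x axis of hanger_seat and the x axis of slot_mid, either way round below 0.2 rad), for 0.2 s.
At the end, for the whole second after the job is handed in: The released hanger is upright (7 deg), collar on the lips (3 mm), foot on the slot's centre line (6 mm), bar square across the strut (11 deg); the released headband rests with its crown on one arm of the bar, 18 to 78 mm from the post's axis, within 25 mm of centred and 25 deg of upright (z of hanger_seat in the frame of slot_mid between -0.003 and 0.003 m and x of hanger_seat in the frame of slot_mid between -0.006 and 0.006 m and y of hanger_seat in the frame of slot_mid between -0.13 and 0.1 m and angle between the x axis of hanger_seat and the x axis of slot_mid, either way round below 0.2 rad and angle between hanger_seat's own z axis and vertical below 0.12 rad and z of headband_crown in the frame of hanger_bar between 0.004 and 0.014 m and y of headband_crown in the frame of hanger_bar between -0.025 and 0.025 m and (x of headband_crown in the frame of hanger_bar between 0.018 and 0.078 m or x of headband_crown in the frame of hanger_bar between -0.078 and -0.018 m) and angle between headband_crown's own z axis and vertical below 0.45 rad and linear speed of headband below 0.05 m/s and linear speed of hanger below 0.03 m/s); the robot touches nothing.
It fails at once if another thing on the bench is shifted by more than 3 cm (distance of any of punch_a, punch_b, template, thread_cone, edge_jar, edge_beveller, shears, mallet from where it was at the start of the episode above 0.03 m).
It also fails if it takes over 72 s, if anything falls off the work surface, if the arm or the gripper's body presses on something with over 40 N, if the wrist force passes 120 N, or if a joint passes its speed limit or range.

## Working session

There is one attempt and no reset: what is moved stays moved. The work goes in short steps, Python scripts to look and compute and a tool call to move; the robot and the scene stay as the last step left them, time stands still between calls to the robot, and variables do not carry over. Pictures are saved under pics/ and viewed, at most 10 in all, crops included, and the job is handed in when it is done.

Besides the shell and the picture viewer there is one more tool, called by a JSON object that holds its "op" and its "data", one argument or row to a line. apply_moves: Moves the arm, as the interface text tells. Its arguments: {"type":"object","properties":{"motion":{"type":"array","items":{"type":"array"}},"newtons":{"type":"number"}},"required":["motion"]}

```bash
mkdir -p pics
cat > h.py <<'E'
import numpy as np, cv2
from station import monitor, get_image, get_calibration, job
def cal(n):
    c=get_calibration(n);K=np.array([[c['fx'],0,c['cx']],[0,c['fy'],c['cy']],[0,0,1.]]);d=np.array(c['dist'],float)
    if n=='wrist':
        s=monitor.sense();T=np.eye(4);T[:3,:3]=np.array(s['orientation']);T[:3,3]=s['position']
        M=np.linalg.inv(T@np.array(c['mount']))
    else: M=np.array(c['camera_from_world'])
    return K,d,M
def ray(C,u,v):
    K,d,M=C;p=cv2.undistortPoints(np.array([[[u,v]]],float),K,d)[0,0]
    return -M[:3,:3].T@M[:3,3], M[:3,:3].T@np.array([p[0],p[1],1])
def at(C,u,v,z):
    o,r=ray(C,u,v);return o+r*(z-o[2])/r[2]
def proj(C,P):
    K,d,M=C;return cv2.projectPoints(np.array(P,float).reshape(-1,3),cv2.Rodrigues(M[:3,:3])[0],M[:3,3],K,d)[0].reshape(-1,2)
def snap(n,f):
    C=cal(n);im=get_image(n)[:,:,::-1].copy();cv2.imwrite('pics/'+f+'.png',im);np.savez('pics/'+f,K=C[0],d=C[1],M=C[2]);return C,im
def load(f):
    z=np.load('pics/'+f+'.npz');return z['K'],z['d'],z['M']
E
python3 - <<'E'
from h import *
for n in ('top','scene'):
    C,im=snap(n,n+'0');print(n,np.round(-C[2][:3,:3].T@C[2][:3,3],3))
s=monitor.sense();print(s['time_s'],np.round(s['orientation'],3),get_calibration('wrist')['mount'])
E
```

```text
top [ 0.459 -0.014  1.297]
scene [0.972 0.021 0.9  ]
0.1 [[ 0.923  0.386 -0.001]
 [ 0.386 -0.923  0.001]
 [-0.    -0.001 -1.   ]] [[-9.75905691e-04 -9.60345006e-01 -2.78812693e-01  7.64504873e-02]
 [ 9.99999524e-01 -9.39574837e-04 -2.63937856e-04 -1.35433088e-03]
 [-8.49398879e-06 -2.78812818e-01  9.60345465e-01 -1.91672697e-01]
 [ 0.00000000e+00  0.00000000e+00  0.00000000e+00  1.00000000e+00]]
```

View pics/top0.png

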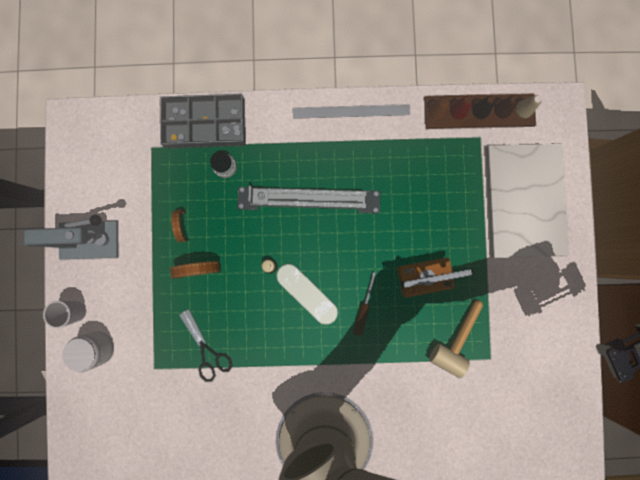

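View pics/scene0.png

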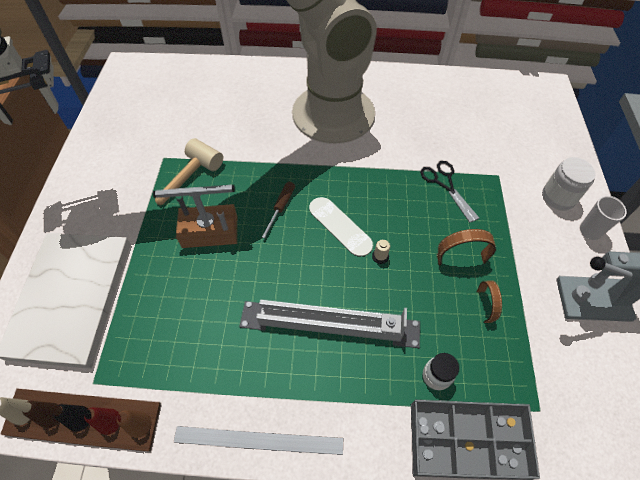

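Run:
```python
from h import *
im=cv2.imread('pics/top0.png')
a=cv2.resize(im[180:220,230:390],None,fx=5,fy=5,interpolation=cv2.INTER_CUBIC)
b=cv2.resize(im[250:310,390:480],None,fx=5,fy=5,interpolation=cv2.INTER_CUBIC)
c=cv2.resize(im[245:305,160:230],None,fx=5,fy=5,interpolation=cv2.INTER_CUBIC)
cv2.imwrite('pics/crop1.png',np.vstack([a,np.hstack([b,c])]))
C=load('top0')
for n,u,v,z in [('strutL',245,197,.005),('strutR',375,200,.005),('barL',405,278,.15),('barR',470,272,.15),('bandL',173,270,.1),('bandR',219,267,.1)]: print(n,np.round(at(C,u,v,z),3))
```

```text
strutL [0.653 0.193 0.005]
strutR [ 0.634 -0.156  0.005]
barL [ 0.427 -0.204  0.15 ]
barR [ 0.437 -0.359  0.15 ]
bandL [0.462 0.361 0.1  ]
bandR [0.466 0.246 0.1  ]
```

View pics/crop1.png

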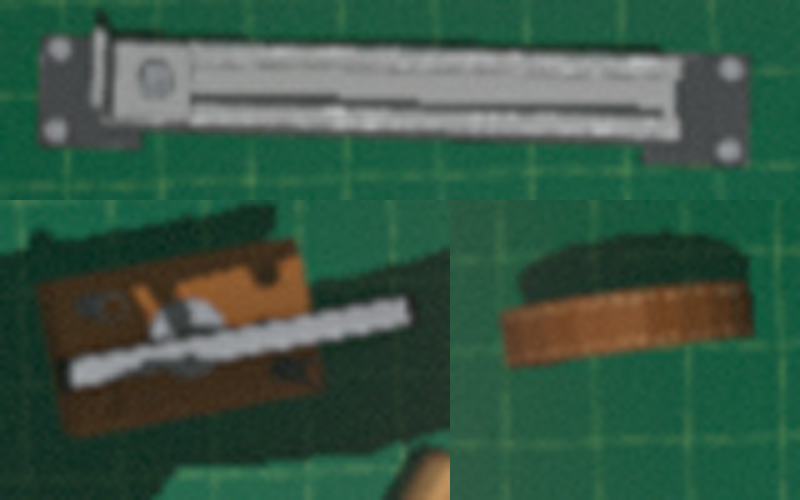

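Run:
```python
from h import *
C=load('top0')
a=at(C,403.6,285,.16);b=at(C,472,272,.16);print(a,b,(a+b)/2,np.arctan2(*(b-a)[:2]),np.linalg.norm(a-b))
l=at(C,230+682/5,180+97/5,.046);r=at(C,230+190/5,180+80/5,.046);print(l,r)
for z in(.05,.107):print(at(C,170.6,273,z),at(C,220.4,267,z))
for n,u,v,z in [('cone',268,266,.03),('punch?',438,262,.11),('p2',410,270,.11)]: print(n,at(C,u,v,z))
s=monitor.sense();print(s['position'],s['joint_positions'])
```

```text
[ 0.41130876 -0.19872744  0.16      ] [ 0.43671536 -0.36091456  0.16      ] [ 0.42401206 -0.279821    0.16      ] 2.9862055165273085 0.16416503205751462
[ 0.63094012 -0.1289429   0.046     ] [0.6476138  0.12645189 0.046     ]
[0.4548785  0.38326756 0.05      ] [0.46671983 0.25337254 0.05      ]
[0.45505151 0.36509017 0.107     ] [0.46635157 0.24113275 0.107     ]
cone [0.4658725  0.13262795 0.03      ]
punch? [ 0.46280441 -0.29337708  0.11      ]
p2 [ 0.44533769 -0.22386059  0.11      ]
[ 0.27929706 -0.66854098  0.19224381] [ 1.0982698   0.60006763 -0.00246507  1.60001467  0.00180344  0.94292969
 -0.07979171]
```

{"op": "apply_moves", "data": {
  "motion": [
    [[10,40,30],[0,0,0.148],93],
    [[26,86,50],[0,0,0.296],93],
    [[44,130,70],[0,0,0.444],93],
    [[62,174,90],[0,0,0.592],93],
    [[80,218,108],[0,0,0.74],93]
  ]
}}

```text
time_s: 0.6
position: [0.3571, -0.4557, 0.299]
orientation: [[0.416, 0.909, -0.0], [0.909, -0.416, -0.0], [-0.0, -0.0, -1.0]]
ft_force: [0.4, -0.9, 0.0]
gripper_width: 0.093
grip_force: 0.0
```

{"op": "apply_moves", "data": {
  "motion": [
    [[16,42,0],[0,0,0.148],93],
    [[32,85,0],[0,0,0.296],93],
    [[48,128,0],[0,0,0.444],93],
    [[64,170,0],[0,0,0.591],93],
    [[64,170,0],[0,0,0.591],93]
  ]
}}

```text
time_s: 1.1
position: [0.4229, -0.2817, 0.2987]
orientation: [[-0.168, 0.986, 0.001], [0.986, 0.168, 0.001], [0.001, 0.001, -1.0]]
ft_force: [-0.3, -1.0, 0.1]
gripper_width: 0.0932
grip_force: 0.0
```

Run:
```python
from h import *
C,im=snap('wrist','w1');s=monitor.sense();print(s['position'],np.round(s['orientation'],3),s['joint_positions'],C[0])
```

```text
[ 0.42174092 -0.28490518  0.29851629] [[-0.161  0.987  0.   ]
 [ 0.987  0.161  0.   ]
 [ 0.     0.    -1.   ]] [ 0.83416021  0.24833005 -0.43708575  1.93436544  0.12475309  0.98480557
  0.50100828] [[380.40801932   0.         326.14240684]
 [  0.         380.40801932 238.36432863]
 [  0.           0.           1.        ]]
```

View pics/w1.png

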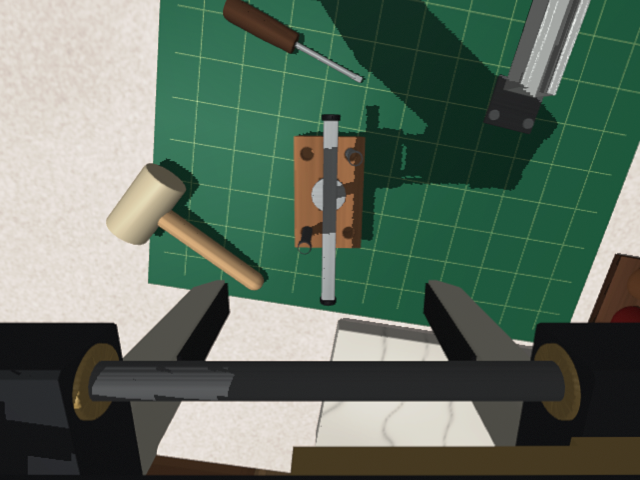

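Run:
```python
from h import *
C=load('w1')
a=at(C,331,115.5,.166);b=at(C,328,304,.166);d=a-b;print(a,b,(a+b)/2,np.linalg.norm(d),'yaw of bar from +y',np.arctan2(-d[0],d[1]))
print(at(C,328,194,.054))
s=monitor.sense();p=np.array(s['position']);print(p,np.round((a+b)/2-p,4), 'tool yaw',np.arctan2(s['orientation'][1][1],s['orientation'][0][1]))
# strut end visible top corners
for u,v in[(513,92),(553,96)]:print(at(C,u,v,.046))
```

```text
[ 0.41075385 -0.19397556  0.166     ] [ 0.43654161 -0.35975233  0.166     ] [ 0.42364773 -0.27686395  0.166     ] 0.1677705103780672 yaw of bar from +y 0.15432032587609776
[ 0.42297051 -0.27601207  0.054     ]
[ 0.42174092 -0.28490518  0.29851629] [ 0.0019  0.008  -0.1325] tool yaw 0.16132366317962507
[ 0.60438204 -0.13241148  0.046     ]
[ 0.64912468 -0.1289545   0.046     ]
```

{"op": "apply_moves", "data": {
  "motion": [
    [[2,6,-40],[0,0,0],93],
    [[2,6,-80],[0,0,0],93],
    [[2,6,-110],[0,0,0],93],
    [[2,6,-110],[0,0,0],93],
    [[2,6,-110],[0,0,0],93]
  ]
}}

```text
time_s: 1.65
position: [0.4226, -0.2823, 0.1885]
orientation: [[-0.154, 0.988, -0.001], [0.988, 0.154, 0.0], [0.001, -0.001, -1.0]]
ft_force: [0.5, -0.8, 0.5]
gripper_width: 0.0931
grip_force: 0.0
```

Run:
```python
from h import *
for i in range(2):
    s=monitor.sense();print(s['position'],np.arctan2(s['orientation'][1][1],s['orientation'][0][1]),s['time_s'])
    C,im=snap('wrist','w2')
```

```text
[ 0.42258235 -0.28233165  0.18847125] 0.15417223050103962 1.65
[ 0.42324726 -0.2824533   0.18932015] 0.1545186852192231 1.7
```

View pics/w2.png

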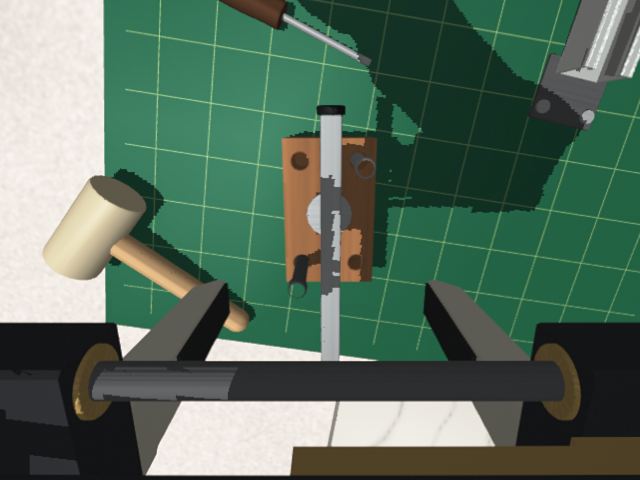

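Run:
```python
from h import *
C=load('w2');u=np.array([-.154,.988,0])
print(at(C,331,105,.168)-u*.085, at(C,330.5,115,.168)-u*.08, at(C,329,214,.054), at(C,330.5,300,.166))
```

```text
[ 0.42357473 -0.27702928  0.168     ] [ 0.42332999 -0.27710904  0.168     ] [ 0.42342681 -0.27647405  0.054     ] [ 0.4280036  -0.30544808  0.166     ]
```

{"op": "apply_moves", "data": {
  "motion": [
    [[0,5,-20],[0,0,0],93],
    [[0,5,-51],[0,0,0],93],
    [[0,5,-51],[0,0,0],50],
    [[0,5,-51],[0,0,0],8],
    [[0,5,-51],[0,0,0],8]
  ],
  "newtons": 45
}}

```text
time_s: 2.25
position: [0.4238, -0.2771, 0.139]
orientation: [[-0.155, 0.988, 0.002], [0.988, 0.155, -0.001], [-0.002, 0.002, -1.0]]
ft_force: [0.5, 0.1, 0.7]
gripper_width: 0.0736
grip_force: 0.0
```

{"op": "apply_moves", "data": {
  "motion": [
    [[0,0,0],[0,0,0],8],
    [[0,0,0],[0,0,0],8],
    [[0,0,0],[0,0,0],8],
    [[0,0,0],[0,0,0],8],
    [[0,0,0],[0,0,0],8]
  ]
}}

```text
time_s: 2.75
position: [0.4228, -0.2765, 0.1374]
orientation: [[-0.155, 0.988, 0.0], [0.988, 0.155, -0.0], [-0.0, 0.0, -1.0]]
ft_force: [0.2, -0.3, -0.2]
gripper_width: 0.0338
grip_force: 0.0
```

{"op": "apply_moves", "data": {
  "motion": [
    [[0,0,0],[0,0,0],8],
    [[0,0,0],[0,0,0],8],
    [[0,0,0],[0,0,0],8],
    [[0,0,0],[0,0,0],8],
    [[0,0,0],[0,0,0],8]
  ]
}}

```text
time_s: 3.25
position: [0.4229, -0.2765, 0.1373]
orientation: [[-0.155, 0.988, 0.0], [0.988, 0.155, -0.0], [-0.0, 0.0, -1.0]]
ft_force: [0.6, 0.2, 1.1]
gripper_width: 0.0105
grip_force: 45.0
```

{"op": "apply_moves", "data": {
  "motion": [
    [[0,0,8],[0,0,0],8],
    [[0,0,20],[0,0,0],8],
    [[0,0,40],[0,0,0],8],
    [[0,0,70],[0,0,0],8],
    [[0,0,100],[0,0,0],8]
  ]
}}

```text
time_s: 3.75
position: [0.4224, -0.2761, 0.239]
orientation: [[-0.156, 0.988, -0.0], [0.988, 0.156, 0.001], [0.001, -0.0, -1.0]]
ft_force: [-0.5, -0.5, -2.5]
gripper_width: 0.0113
grip_force: 45.0
```

{"op": "apply_moves", "data": {
  "motion": [
    [[25,30,0],[0,0,-0.05],8],
    [[52,64,0],[0,0,-0.1],8],
    [[79,98,0],[0,0,-0.15],8],
    [[106,132,0],[0,0,-0.2],8],
    [[133,166,0],[0,0,-0.22],8]
  ]
}}

```text
time_s: 4.25
position: [0.5565, -0.1091, 0.2384]
orientation: [[0.066, 0.998, 0.0], [0.998, -0.066, -0.0], [-0.0, 0.0, -1.0]]
ft_force: [0.1, -1.4, -3.7]
gripper_width: 0.0109
grip_force: 45.0
```

{"op": "apply_moves", "data": {
  "motion": [
    [[27,34,0],[0,0,0],8],
    [[54,68,0],[0,0,0],8],
    [[75,92,0],[0,0,0],8],
    [[83,100,0],[0,0,0],8],
    [[83,100,0],[0,0,0],8]
  ]
}}

```text
time_s: 4.75
position: [0.6392, -0.0089, 0.2376]
orientation: [[0.062, 0.998, -0.0], [0.998, -0.062, 0.001], [0.001, -0.0, -1.0]]
ft_force: [-1.0, 0.3, -3.5]
gripper_width: 0.0107
grip_force: 45.0
```

{"op": "apply_moves", "data": {
  "motion": [
    [[0,0,0],[0,0,0],8],
    [[0,0,0],[0,0,0],8]
  ]
}}

```text
time_s: 4.95
position: [0.6378, -0.0125, 0.2375]
orientation: [[0.066, 0.998, -0.001], [0.998, -0.066, -0.001], [-0.001, -0.001, -1.0]]
ft_force: [-0.4, -0.9, -2.8]
gripper_width: 0.0106
grip_force: 45.0
```

Run:
```python
from h import *
C,im=snap('wrist','w3');s=monitor.sense();print(s['position'],np.round(s['orientation'],3),s['joint_positions'])
C,im2=snap('scene','s3');
cv2.imwrite('pics/w3b.png',cv2.resize(im[0:360,140:620],(800,600),interpolation=cv2.INTER_CUBIC))
```

```text
[ 0.63796976 -0.01241676  0.23752879] [[ 0.066  0.998 -0.   ]
 [ 0.998 -0.066 -0.001]
 [-0.001 -0.    -1.   ]] [ 0.20678751  0.47754368 -0.40987483  1.74268722  0.2252459   0.96836154
 -0.35680504]
```

View pics/w3b.png

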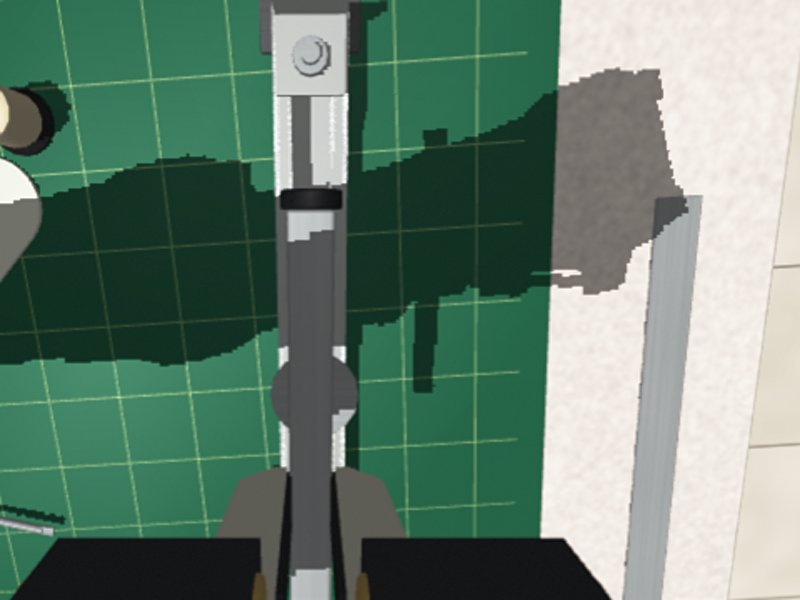

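Run:
```python
from h import *
C=load('w3');R=np.array(monitor.sense()['orientation']);p=np.array(monitor.sense()['position'])
f=lambda n,u,v,z:print(n,np.round((R.T@(at(C,140+u*.6,v*.6,z)-p))[:2]*1e3,1),np.round(at(C,140+u*.6,v*.6,z),4))
f('cap',311.3,188,.268);f('bar',310.5,240,.266);f('collar',315,396,.153)
for u,v in[(274,110),(349,110),(274,170),(348.5,170),(278,330),(346.5,330),(280,440),(346,440),(311,95)]:f('str',u,v,.046)
```

```text
cap [83.8 -1.6] [0.642  0.0716 0.268 ]
bar [71.5 -1.8] [0.641  0.0593 0.266 ]
collar [-1.7  0.2] [ 0.6382 -0.014   0.153 ]
str [133.1 -22. ] [0.6249 0.1219 0.046 ]
str [133.   19.7] [0.6665 0.1191 0.046 ]
str [101.6 -22.6] [0.6223 0.0905 0.046 ]
str [101.5  19.9] [0.6646 0.0876 0.046 ]
str [  9.4 -21.7] [ 0.6171 -0.0015  0.046 ]
str [ 9.3 20.1] [ 0.6588 -0.0043  0.046 ]
str [-62.  -21.5] [ 0.6125 -0.0728  0.046 ]
str [-62.   20.9] [ 0.6548 -0.0756  0.046 ]
str [140.7  -1.4] [0.6459 0.1282 0.046 ]
```

{"op": "apply_moves", "data": {
  "motion": [
    [[-1,0,-35],[0,0,0],8],
    [[-1,0,-70],[0,0,0],8],
    [[-1,0,-82],[0,0,0],8],
    [[-1,0,-82],[0,0,0],8],
    [[-1,0,-82],[0,0,0],8]
  ]
}}

```text
time_s: 5.55
position: [0.6385, -0.0106, 0.1564]
orientation: [[0.064, 0.998, 0.001], [0.998, -0.064, 0.0], [0.0, 0.001, -1.0]]
ft_force: [0.4, -0.6, -2.7]
gripper_width: 0.011
grip_force: 45.0
```

Run:
```python
from h import *
s=monitor.sense();print(s['position'])
C,im=snap('wrist','w4')
c=cv2.resize(im[60:300,200:450],None,fx=2.4,fy=2.4,interpolation=cv2.INTER_CUBIC)
cv2.imwrite('pics/w4b.png',c)
```

```text
[ 0.63852256 -0.01061478  0.15644263]
```

View pics/w4b.png

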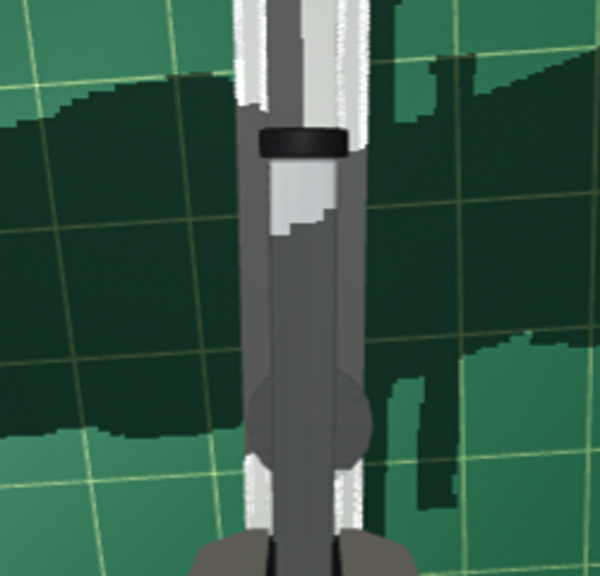

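Run:
```python
from h import *
C=load('w4');R=np.array(monitor.sense()['orientation']);p=np.array(monitor.sense()['position'])
f=lambda n,u,v,z:print(n,np.round((R.T@(at(C,200+u/2.4,60+v/2.4,z)-p))[:2]*1e3,1))
f('cap',303.5,127,.187);f('bar',303,200,.185);f('col',245,421,.073);f('col',373,421,.073)
for u,v in[(236,50),(369,50),(238,300),(366,300),(243,420),(364,420)]:f('str',u,v,.046)
```

```text
cap [84.  -1.8]
bar [72.  -1.9]
col [  0.6 -20.2]
col [ 0.5 19.8]
str [111.6 -22.6]
str [111.5  18.3]
str [ 34.6 -23.6]
str [34.5 18.8]
str [ -6.7 -22.7]
str [-6.8 18.9]
```

{"op": "apply_moves", "data": {
  "motion": [
    [[-2.3,0,0],[0,0,0],8],
    [[-2.3,0,0],[0,0,0],8],
    [[-2.3,0,-4],[0,0,0],8],
    [[-2.3,0,-7],[0,0,0],8],
    [[-2.3,0,-10],[0,0,0],8]
  ]
}}

```text
time_s: 6.1
position: [0.6355, -0.0106, 0.145]
orientation: [[0.064, 0.998, -0.0], [0.998, -0.064, -0.0], [-0.0, -0.0, -1.0]]
ft_force: [0.1, 0.9, -3.3]
gripper_width: 0.0106
grip_force: 45.0
```

{"op": "apply_moves", "data": {
  "motion": [
    [[0,0,-4],[0,0,0],8],
    [[0,0,-8],[0,0,0],8],
    [[0,0,-10],[0,0,0],8],
    [[0,0,-11],[0,0,0],8],
    [[0,0,-11],[0,0,0],8]
  ]
}}

```text
time_s: 6.6
position: [0.6355, -0.0105, 0.1341]
orientation: [[0.064, 0.998, -0.0], [0.998, -0.064, -0.0], [-0.0, -0.0, -1.0]]
ft_force: [-0.4, 0.0, -3.0]
gripper_width: 0.0111
grip_force: 45.0
```

{"op": "apply_moves", "data": {
  "motion": [
    [[0,0,-0.5],[0,0,0],8],
    [[0,0,-1],[0,0,0],8],
    [[0,0,-1],[0,0,0],8],
    [[0,0,-1.5],[0,0,0],8],
    [[0,0,-1.5],[0,0,0],8]
  ]
}}

```text
time_s: 7.1
position: [0.6361, -0.0104, 0.1333]
orientation: [[0.064, 0.998, 0.001], [0.998, -0.064, 0.0], [0.0, 0.001, -1.0]]
ft_force: [0.9, 0.4, 0.3]
gripper_width: 0.0106
grip_force: 45.0
```

{"op": "apply_moves", "data": {
  "motion": [
    [[0,0,0.5],[0,0,0.1],8],
    [[0,0,0.5],[0,0,0.24],8],
    [[0,0,0.5],[0,0,0.38],8],
    [[0,0,0.5],[0,0,0.52],8],
    [[0,0,0.5],[0,0,0.66],8]
  ]
}}

```text
time_s: 7.6
position: [0.6357, -0.0102, 0.1335]
orientation: [[-0.566, 0.824, 0.0], [0.824, 0.566, 0.0], [0.0, 0.001, -1.0]]
ft_force: [0.4, 0.1, -1.2]
gripper_width: 0.0105
grip_force: 45.0
```

{"op": "apply_moves", "data": {
  "motion": [
    [[0,0,0],[0,0,0.14],8],
    [[0,0,0],[0,0,0.28],8],
    [[0,0,0],[0,0,0.42],8],
    [[0,0,0],[0,0,0.56],8],
    [[0,0,0],[0,0,0.66],8]
  ]
}}

```text
time_s: 8.1
position: [0.6356, -0.0104, 0.1334]
orientation: [[-0.952, 0.305, 0.0], [0.305, 0.952, 0.0], [-0.0, 0.0, -1.0]]
ft_force: [0.1, 0.9, -0.6]
gripper_width: 0.0107
grip_force: 45.0
```

{"op": "apply_moves", "data": {
  "motion": [
    [[0,0,0],[0,0,0.14],8],
    [[0,0,0],[0,0,0.25],8],
    [[0,0,0],[0,0,0.25],8],
    [[0,0,0],[0,0,0.25],8]
  ]
}}

```text
time_s: 8.5
position: [0.6356, -0.0105, 0.1333]
orientation: [[-0.998, 0.068, 0.0], [0.068, 0.998, 0.0], [-0.0, 0.0, -1.0]]
ft_force: [0.3, 0.7, -0.5]
gripper_width: 0.0109
grip_force: 45.0
```

Run:
```python
from h import *
s=monitor.sense();print(s['position'],s['ft_force'],s['torque'],s['joint_positions'])
C,im=snap('wrist','w5');D,im2=snap('scene','s5')
a=im[0:400,120:520];b=cv2.resize(im2[200:400,230:430],None,fx=2,fy=2,interpolation=cv2.INTER_CUBIC)
cv2.imwrite('pics/w5b.png',np.hstack([a,b]))
```

```text
[ 0.63561046 -0.010517    0.13333794] [ 0.25688849  0.7419096  -0.47775633] [ 0.21109865 -0.14692547  0.01233311] [ 0.43408209  0.67977687 -0.79917105  1.83361507  0.61533669  0.89487938
  0.8459754 ]
```

View pics/w5b.png

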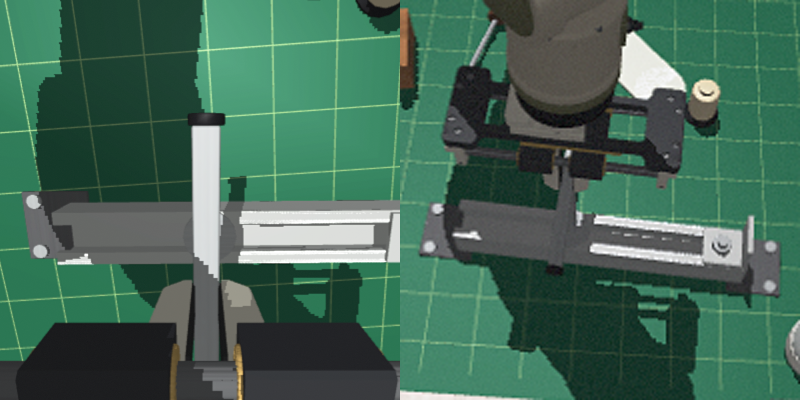

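{"op": "apply_moves", "data": {
  "motion": [
    [[0,0,0],[0,0,0],60],
    [[0,0,0],[0,0,0],60],
    [[0,0,0],[0,0,0],60],
    [[0,0,0],[0,0,0],60],
    [[0,0,0],[0,0,0],60]
  ]
}}

```text
time_s: 9.1
position: [0.6355, -0.0106, 0.1333]
orientation: [[-0.998, 0.065, 0.0], [0.065, 0.998, -0.0], [-0.0, -0.0, -1.0]]
ft_force: [0.5, 0.1, 0.2]
gripper_width: 0.046
grip_force: 0.0
```

{"op": "apply_moves", "data": {
  "motion": [
    [[0,0,15],[0,0,0],60],
    [[0,0,45],[0,0,0],60],
    [[0,0,90],[0,0,-0.1],60],
    [[0,20,130],[0,0,-0.24],60],
    [[-20,55,160],[0,0,-0.38],60]
  ]
}}

```text
time_s: 9.6
position: [0.6178, 0.043, 0.2964]
orientation: [[-0.898, 0.44, 0.003], [0.44, 0.898, 0.001], [-0.002, 0.002, -1.0]]
ft_force: [1.1, 1.1, 0.1]
gripper_width: 0.0601
grip_force: 0.0
```

{"op": "apply_moves", "data": {
  "motion": [
    [[-20,35,0],[0,0,-0.14],60],
    [[-40,72,0],[0,0,-0.28],60],
    [[-60,110,0],[0,0,-0.42],60],
    [[-80,148,0],[0,0,-0.56],60],
    [[-100,185,0],[0,0,-0.7],60]
  ]
}}

```text
time_s: 10.1
position: [0.5145, 0.2311, 0.2945]
orientation: [[-0.408, 0.913, 0.001], [0.913, 0.408, 0.001], [0.0, 0.001, -1.0]]
ft_force: [0.0, 0.9, -0.0]
gripper_width: 0.0597
grip_force: 0.0
```

{"op": "apply_moves", "data": {
  "motion": [
    [[-20,35,0],[0,0,-0.12],60],
    [[-40,60,0],[0,0,-0.24],60],
    [[-54,75,0],[0,0,-0.33],60],
    [[-54,75,0],[0,0,-0.33],60],
    [[-54,75,0],[0,0,-0.33],60]
  ]
}}

```text
time_s: 10.6
position: [0.4617, 0.3044, 0.294]
orientation: [[-0.099, 0.995, 0.001], [0.995, 0.099, 0.0], [-0.0, 0.001, -1.0]]
ft_force: [0.3, 0.3, 0.3]
gripper_width: 0.06
grip_force: 0.0
```

Run:
```python
from h import *
s=monitor.sense();print(s['time_s'],s['position'],np.round(s['orientation'],3))
C,im=snap('wrist','w6');D,im2=snap('scene','s6')
b=cv2.resize(im2[230:350,230:430],None,fx=2,fy=2,interpolation=cv2.INTER_CUBIC)
o=im[:480,:640].copy();o[0:240,240:640]=o[0:240,240:640]
cv2.imwrite('pics/w6b.png',np.vstack([im[:360],np.hstack([b,np.zeros((240,240,3),np.uint8)])]))
```

```text
10.6 [0.46171586 0.30436932 0.29399093] [[-0.099  0.995  0.001]
 [ 0.995  0.099  0.   ]
 [-0.     0.001 -1.   ]]
```

View pics/w6b.png

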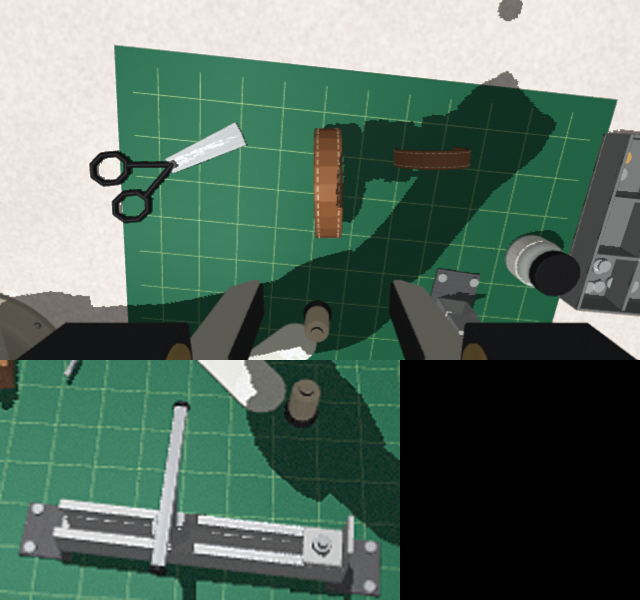

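Run:
```python
from h import *
from scipy.optimize import least_squares
C=load('w6');im=cv2.imread('pics/w6.png')
hsv=cv2.cvtColor(im,cv2.COLOR_BGR2HSV)
m=((hsv[:,:,0]<20)&(hsv[:,:,1]>90))[110:255,295:365]
n,l,st,_=cv2.connectedComponentsWithStats(m.astype(np.uint8));k=1+st[1:,4].argmax();print(st[k]+[295,110,0,0,0])
ys,xs=np.nonzero(l==k);xs=xs+295;ys=ys+110
for r in(130,150,170,190,210,230):q=xs[ys==r];print(r,q.min(),q.max())
obs=[ys.min(),ys.max()+1]
t=np.linspace(0,np.pi,60)
prof=np.vstack([[[.062,0]],np.c_[.062*np.cos(t),.047+.062*np.sin(t)],[[-.062,0]]])
P=np.array([[sx*.014,y,z] for y,z in prof for sx in(-1,1)])
# column obs at several rows
rows=np.arange(135,232,8);cc=np.array([[xs[ys==r].min(),xs[ys==r].max()+1] for r in rows])
def pr(v):
    c,s=np.cos(v[2]),np.sin(v[2]);R=np.array([[c,-s,0],[s,c,0],[0,0,1]])
    return proj(C,P@R.T+[v[0],v[1],0])
def f(v):
    q=pr(v);mk=np.zeros((480,640),np.uint8)
    h=[q[2*i:2*i+4] for i in range(0,len(prof)-1)]
    S=8
    mk=np.zeros((130*S,60*S),np.uint8)
    for a in h: cv2.fillConvexPoly(mk,cv2.convexHull(np.round((a-[300,118])*S).astype(np.int32)),1)
    y,x=np.nonzero(mk);o=[y.min()/S+118-obs[0],y.max()/S+118-obs[1]]
    for r,(a,b) in zip(rows,cc):
        w=np.nonzero(mk[int((r+.5-118)*S)])[0]
        o+= [(w.min()/S+300-a)/2,(w.max()/S+300-b)/2]
    return np.array(o)
r=least_squares(f,[.461,.31,.09],diff_step=[.004,.006,.1]);print(r.x,np.round(r.fun,1))
s=monitor.sense();R=np.array(s['orientation']);print(s['position'],np.arctan2(R[1,1],R[0,1]))
```

```text
[ 314  128   29  110 2943]
130 315 340
150 314 341
170 314 341
190 314 342
210 314 342
230 316 341Traceback (most recent call last):
  File "<stdin>", line 29, in <module>
    return func(*args, **kwargs)
    vector_fun = VectorFunction(
        fun_wrapped,
    ...<6 lines>...
        workers=workers
    )
    self._update_fun()
    ~~~~~~~~~~~~~~~~^^
    self.f = self.fun_wrapped(xp_copy(self.x))
             ~~~~~~~~~~~~~~~~^^^^^^^^^^^^^^^^^
    return np.atleast_1d(self.fun(x))
                         ~~~~~~~~^^^
    return self.f(x, *self.args, **self.kwargs)
           ~~~~~~^^^^^^^^^^^^^^^^^^^^^^^^^^^^^^
  File "<stdin>", line 27, in f
    return umr_minimum(a, axis, None, out, keepdims, initial, where)
ValueError: zero-size array to reduction operation minimum which has no identity
```

Run:
```python
from h import *
from scipy.optimize import least_squares
C=load('w6')
t=np.linspace(0,np.pi,121);prof=np.vstack([[[.062,0]],np.c_[.062*np.cos(t),.0475+.062*np.sin(t)],[[-.062,0]]])
def f(v,o=0):
    c,s=np.cos(v[2]),np.sin(v[2]);R=np.array([[c,-s,0],[s,c,0],[0,0,1]])
    q=[proj(C,np.c_[np.full(len(prof),x),prof]@R.T+[v[0],v[1],0]) for x in(-.014,0,.014)]
    m=q[1];tr=m[:,1].min();br=m[:,1].max()
    cc=[q[1][30,0]-328.2,q[1][61,0]-328.3,q[1][95,0]-328.9]
    if o: print(tr,br,[np.round(a[[1,30,61,95,121]],0).tolist() for a in q])
    return [tr-128,br-238,*cc]
r=least_squares(f,[.461,.31,.09],diff_step=1e-3);print(r.x,np.round(r.fun,1));f(r.x,1)
s=monitor.sense();R=np.array(s['orientation']);print(s['position'],np.arctan2(R[1,1],R[0,1]))
```

```text
[0.46114622 0.32077331 0.10798665] [ 0.1 -0.1 -0.1  0.3 -0.1]
128.06907035328862 237.92749674291665 [[[315.0, 128.0], [314.0, 146.0], [314.0, 193.0], [316.0, 234.0], [317.0, 236.0]], [[328.0, 128.0], [328.0, 146.0], [329.0, 193.0], [329.0, 233.0], [329.0, 236.0]], [[340.0, 128.0], [342.0, 145.0], [343.0, 193.0], [342.0, 233.0], [340.0, 236.0]]]
[0.46255166 0.30325263 0.29344357] 0.09616354265797614
```

{"op": "apply_moves", "data": {
  "motion": [
    [[-1,10,-40],[0,0,0.01],60],
    [[-1,17,-80],[0,0,0.01],60],
    [[-1,17,-120],[0,0,0.01],60],
    [[-1,17,-150],[0,0,0.01],60],
    [[-1,17,-160],[0,0,0.01],60]
  ]
}}

```text
time_s: 11.2
position: [0.4604, 0.319, 0.1303]
orientation: [[-0.105, 0.994, -0.004], [0.994, 0.105, -0.003], [-0.003, -0.004, -1.0]]
ft_force: [-0.6, -0.5, 0.5]
gripper_width: 0.0599
grip_force: 0.0
```

{"op": "apply_moves", "data": {
  "motion": [
    [[0,0,0],[0,0,0],60],
    [[0,0,0],[0,0,0],60],
    [[0,0,0],[0,0,0],60]
  ]
}}

```text
time_s: 11.5
position: [0.4617, 0.3218, 0.1348]
orientation: [[-0.105, 0.994, 0.002], [0.994, 0.105, 0.001], [0.001, 0.002, -1.0]]
ft_force: [0.8, 0.2, -0.3]
gripper_width: 0.0598
grip_force: 0.0
```

Run:
```python
from h import *
for i in range(5):
    s=monitor.sense();print(s['position'],np.arctan2(s['orientation'][1][1],s['orientation'][0][1]));get_image('wrist')
```

```text
[0.46166347 0.32176145 0.1347767 ] 0.10541885146939033
[0.46150316 0.32173792 0.13471354] 0.10562049903713977
[0.46135573 0.32167077 0.13454296] 0.10569193804316014
[0.46121389 0.32157177 0.13432141] 0.10576445341627495
[0.46105879 0.32153189 0.1341256 ] 0.10592239261270683
```

{"op": "apply_moves", "data": {
  "motion": [
    [[0,0,-10],[0,0,0],60],
    [[0,0,-18],[0,0,0],60],
    [[0,0,-24],[0,0,0],60],
    [[0,0,-27],[0,0,0],60],
    [[0,0,-27],[0,0,0],60]
  ]
}}

```text
time_s: 12.25
position: [0.4602, 0.3212, 0.1054]
orientation: [[-0.106, 0.994, -0.001], [0.994, 0.106, -0.001], [-0.001, -0.001, -1.0]]
ft_force: [0.7, 0.1, 0.3]
gripper_width: 0.0596
grip_force: 0.0
```

{"op": "apply_moves", "data": {
  "motion": [
    [[0,0,0],[0,0,0],60],
    [[0,0,0],[0,0,0],60],
    [[0,0,0],[0,0,0],60],
    [[0,0,0],[0,0,0],60]
  ]
}}

```text
time_s: 12.65
position: [0.4608, 0.3214, 0.1064]
orientation: [[-0.106, 0.994, 0.0], [0.994, 0.106, 0.0], [0.0, 0.0, -1.0]]
ft_force: [-0.2, 0.4, 0.3]
gripper_width: 0.0601
grip_force: 0.0
```

Run:
```python
from h import *
s=monitor.sense();print(s['position'],s['ft_force']);get_image('wrist');get_image('wrist');s=monitor.sense();print(s['position'],s['ft_force'])
```

```text
[0.46075576 0.32137131 0.10636687] [-0.18883531  0.38685575  0.32225815]
[0.46068616 0.32133172 0.1063105 ] [-0.10856742  0.2731731  -0.51600998]
```

{"op": "apply_moves", "data": {
  "motion": [
    [[0,0,0],[0,0,0],22],
    [[0,0,0],[0,0,0],22],
    [[0,0,0],[0,0,0],22],
    [[0,0,0],[0,0,0],22],
    [[0,0,0],[0,0,0],22]
  ],
  "newtons": 15
}}

```text
time_s: 13.25
position: [0.4606, 0.3214, 0.1061]
orientation: [[-0.106, 0.994, -0.0], [0.994, 0.106, -0.0], [-0.0, -0.0, -1.0]]
ft_force: [-0.7, 0.8, -0.2]
gripper_width: 0.0249
grip_force: 0.0
```

{"op": "apply_moves", "data": {
  "motion": [
    [[0,0,0],[0,0,0],22],
    [[0,0,0],[0,0,0],22],
    [[0,0,4],[0,0,0],22],
    [[0,0,12],[0,0,0],22],
    [[0,0,22],[0,0,0],22]
  ]
}}

```text
time_s: 13.75
position: [0.4605, 0.3213, 0.1288]
orientation: [[-0.106, 0.994, -0.0], [0.994, 0.106, -0.0], [-0.0, -0.0, -1.0]]
ft_force: [-0.7, 0.3, -0.0]
gripper_width: 0.022
grip_force: 0.0
```

{"op": "apply_moves", "data": {
  "motion": [
    [[0,0,30],[0,0,0],60],
    [[0,0,70],[0,0,0],60],
    [[0,0,110],[0,0,0],60],
    [[0,0,110],[0,0,0],60],
    [[0,0,110],[0,0,0],60]
  ]
}}

```text
time_s: 14.25
position: [0.461, 0.3214, 0.2396]
orientation: [[-0.105, 0.994, 0.002], [0.994, 0.105, 0.001], [0.001, 0.002, -1.0]]
ft_force: [-0.1, -0.2, -1.6]
gripper_width: 0.057
grip_force: 0.0
```

Run:
```python
from h import *
C,im=snap('wrist','w7');D,im2=snap('scene','s7')
s6=cv2.imread('pics/s0.png')
b=[cv2.resize(x[215:335,420:520],None,fx=4,fy=4,interpolation=cv2.INTER_CUBIC) for x in (cv2.imread('pics/scene0.png'),)]
a=cv2.resize(im[60:300,230:430],None,fx=2,fy=2,interpolation=cv2.INTER_CUBIC)
c=cv2.resize(im2[215:335,420:520],None,fx=4,fy=4,interpolation=cv2.INTER_CUBIC)
cv2.imwrite('pics/w7b.png',np.hstack([a,c]))
s=monitor.sense();print(s['position'])
```

```text
[0.46027246 0.32068906 0.23759972][ WARN:0@0.771] global loadsave.cpp:275 findDecoder imread_('pics/s0.png'): can't open/read file: check file path/integrity
```

View pics/w7b.png

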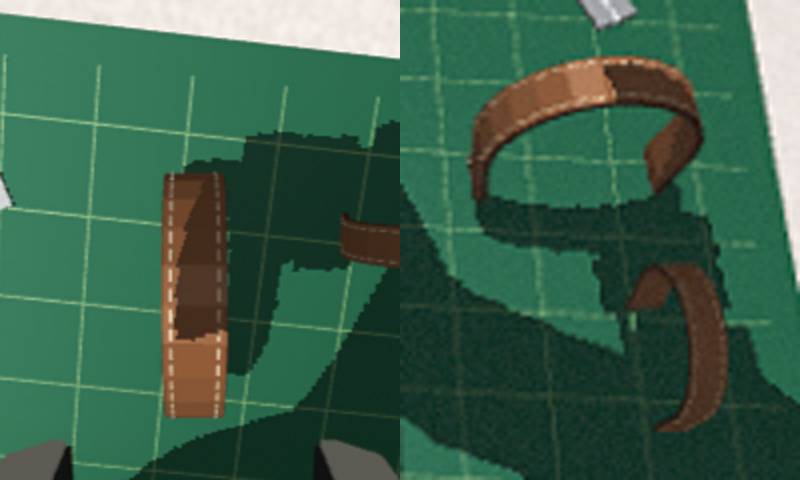

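Run:
```python
from h import *
def mask(f,r):
    hsv=cv2.cvtColor(cv2.imread(f),cv2.COLOR_BGR2HSV);m=np.zeros(hsv.shape[:2],np.uint8)
    y0,y1,x0,x1=r;m[y0:y1,x0:x1]=((hsv[:,:,0]<20)&(hsv[:,:,1]>80))[y0:y1,x0:x1]
    n,l,st,_=cv2.connectedComponentsWithStats(m);k=1+st[1:,4].argmax();return np.argwhere(l==k)
t=np.linspace(0,np.pi,121);prof=np.vstack([[[.062,0]],np.c_[.062*np.cos(t),.0475+.062*np.sin(t)],[[-.062,0]]])
v=(.4611,.3208,.107);c,s=np.cos(v[2]),np.sin(v[2]);R=np.array([[c,-s,0],[s,c,0],[0,0,1]])
for f,r in(('scene0',(215,280,425,505)),('s7',(215,280,425,505)),('w7',(120,280,300,350))):
    C=load(f);q=np.vstack([proj(C,np.c_[np.full(len(prof),x),prof]@R.T+[v[0],v[1],0]) for x in(-.014,.014)])
    e=mask('pics/%s.png'%f,r);print(f,'model',q.min(0),q.max(0),'obs',e.min(0)[::-1],e.max(0)[::-1]+1)
```

```text
scene0 model [433.58302368 227.9702414 ] [496.0429895  264.51866328] obs [438 229] [496 265]
s7 model [433.58302368 227.9702414 ] [496.0429895  264.51866328] obs [437 229] [496 265]
w7 model [311.32204718 144.27993589] [343.74515926 268.9226758 ] obs [311 147] [344 269]
```

```bash
cat >> h.py <<'E'
def mask(f,r):
    hsv=cv2.cvtColor(cv2.imread(f),cv2.COLOR_BGR2HSV);m=np.zeros(hsv.shape[:2],np.uint8)
    y0,y1,x0,x1=r;m[y0:y1,x0:x1]=((hsv[:,:,0]<20)&(hsv[:,:,1]>80))[y0:y1,x0:x1]
    n,l,st,_=cv2.connectedComponentsWithStats(m);k=1+st[1:,4].argmax();return np.argwhere(l==k)
E
python3 - <<'E'
from h import *
from scipy.optimize import least_squares
D=[(load(f),mask('pics/%s.png'%f,r)) for f,r in(('scene0',(215,280,425,505)),('w6',(110,255,295,365)),('w7',(120,280,300,350)))]
def pts(v,lo):
    t=np.linspace(lo,np.pi-lo,161);pr=np.c_[.062*np.cos(t),v[3]-.062+.062*np.sin(t)]
    c,s=np.cos(v[2]),np.sin(v[2]);R=np.array([[c,-s,0],[s,c,0],[0,0,1]])
    return [np.c_[np.full(161,x),pr]@R.T+[v[0],v[1],0] for x in(-.014,.014)]
for lo in(-.87,-.4,0):
    def f(v):
        o=[]
        for C,e in D:
            q=np.vstack([proj(C,p) for p in pts(v,lo)]);o+=list(q.min(0)-e.min(0)[::-1])+list(q.max(0)-e.max(0)[::-1]-1)
        return o
    r=least_squares(f,[.461,.32,.107,.109],x_scale=[.01,.01,.1,.01],diff_step=1e-3);print(lo,r.x.round(4),np.round(r.fun,1))
E
```

```text
-0.87 [0.4616 0.3204 0.1235 0.1079] [-0.8 -0.5 -0.4 -0.1 -0.1  0.1  0.   0.2  0.3 -0.7  0.1 -0. ]
-0.4 [0.4621 0.32   0.1427 0.1042] [-1.3  0.6 -1.1 -3.1 -0.4  0.4  0.8 -0.1 -0.  -0.6  0.8 -0.7]
0 [0.4626 0.3194 0.1596 0.0994] [-1.4  1.9 -2.1 -6.5 -0.7  0.8  1.6 -0.6 -0.3 -0.3  1.6 -1.5]
```

{"op": "apply_moves", "data": {
  "motion": [
    [[0.8,-1,-40],[0,0,0.01],60],
    [[0.8,-1,-80],[0,0,0.01],60],
    [[0.8,-1,-115],[0,0,0.01],60],
    [[0.8,-1,-128],[0,0,0.01],60],
    [[0.8,-1,-135],[0,0,0.01],60]
  ]
}}

```text
time_s: 14.85
position: [0.4604, 0.3199, 0.1014]
orientation: [[-0.116, 0.993, -0.003], [0.993, 0.116, -0.002], [-0.002, -0.003, -1.0]]
ft_force: [-0.8, 0.0, 0.1]
gripper_width: 0.0599
grip_force: 0.0
```

{"op": "apply_moves", "data": {
  "motion": [
    [[0,0,0],[0,0,0],60],
    [[0,0,0],[0,0,0],60],
    [[0,0,0],[0,0,0],60],
    [[0,0,0],[0,0,0],24],
    [[0,0,0],[0,0,0],24]
  ]
}}

```text
time_s: 15.35
position: [0.4618, 0.3204, 0.1039]
orientation: [[-0.116, 0.993, 0.001], [0.993, 0.116, 0.001], [0.0, 0.001, -1.0]]
ft_force: [0.2, 0.4, -0.1]
gripper_width: 0.0482
grip_force: 0.0
```

{"op": "apply_moves", "data": {
  "motion": [
    [[0,0,0],[0,0,0],24],
    [[0,0,0],[0,0,0],24],
    [[0,0,0],[0,0,0],24],
    [[0,0,0],[0,0,0],24]
  ]
}}

```text
time_s: 15.75
position: [0.4614, 0.3203, 0.1031]
orientation: [[-0.116, 0.993, -0.0], [0.993, 0.116, -0.0], [-0.0, -0.0, -1.0]]
ft_force: [-0.1, -0.1, 0.7]
gripper_width: 0.0247
grip_force: 0.0
```

{"op": "apply_moves", "data": {
  "motion": [
    [[0,0,0],[0,0,0],18],
    [[0,0,0],[0,0,0],18],
    [[0,0,0],[0,0,0],18]
  ]
}}

```text
time_s: 16.05
position: [0.4614, 0.3203, 0.1031]
orientation: [[-0.116, 0.993, -0.0], [0.993, 0.116, -0.0], [-0.0, -0.0, -1.0]]
ft_force: [-0.2, -0.2, 0.2]
gripper_width: 0.0182
grip_force: 0.0
```

Run:
```python
from h import *
C,im=snap('wrist','w8');D,im2=snap('scene','s8')
print(monitor.sense()['gripper_width'],monitor.sense()['grip_force'])
e=mask('pics/s8.png',(215,280,425,505));print(e.min(0)[::-1],e.max(0)[::-1]+1)
e=mask('pics/w8.png',(0,420,200,440));print(e.min(0)[::-1],e.max(0)[::-1]+1)
```

```text
0.0180241553150812 0.0
[437 229] [485 265]
[301 154] [356 342]
```

{"op": "apply_moves", "data": {
  "motion": [
    [[0,0,-1],[0,0,0],18],
    [[0,0,-1],[0,0,0],18],
    [[0,0,-2],[0,0,0],18],
    [[0,0,-2],[0,0,0],18]
  ]
}}

```text
time_s: 16.55
position: [0.4614, 0.3203, 0.101]
orientation: [[-0.116, 0.993, -0.0], [0.993, 0.116, -0.0], [-0.0, -0.0, -1.0]]
ft_force: [0.6, -0.2, -0.0]
gripper_width: 0.0182
grip_force: 0.0
```

{"op": "apply_moves", "data": {
  "motion": [
    [[0,0,-1],[0,0,0],18],
    [[0,0,-1],[0,0,0],18],
    [[0,0,-2],[0,0,0],18],
    [[0,0,-2],[0,0,0],18]
  ]
}}

```text
time_s: 16.95
position: [0.4614, 0.3203, 0.099]
orientation: [[-0.116, 0.993, -0.0], [0.993, 0.116, -0.0], [-0.0, -0.0, -1.0]]
ft_force: [0.4, -0.7, 0.1]
gripper_width: 0.0181
grip_force: 0.0
```

Run:
```python
from h import *
from scipy.optimize import least_squares
D=[(load(f),mask('pics/%s.png'%f,r)) for f,r in(('scene0',(215,280,425,505)),('top0',(250,290,160,230)),('w6',(110,255,295,365)),('w7',(120,280,300,350)))]
def pts(v):
    Rr,H,w=v[3:]
    lo=-np.arcsin(np.clip((H-Rr)/Rr,-1,1));t=np.linspace(lo,np.pi-lo,161);pr=np.c_[Rr*np.cos(t),H-Rr+Rr*np.sin(t)]
    c,s=np.cos(v[2]),np.sin(v[2]);R=np.array([[c,-s,0],[s,c,0],[0,0,1]])
    return [np.c_[np.full(161,x),pr]@R.T+[v[0],v[1],0] for x in(-w,w)]
def f(v):
    o=[]
    for C,e in D:
        q=np.vstack([proj(C,p) for p in pts(v)]);o+=list(q.min(0)-e.min(0)[::-1])+list(q.max(0)-e.max(0)[::-1]-1)
    return o
r=least_squares(f,[.461,.32,.107,.062,.109,.014],x_scale=[.01,.01,.1,.01,.01,.01],diff_step=1e-3);print(r.x.round(4),np.round(r.fun,1))
print(proj(load('w7'),[.461,.32,.109]),proj(load('w7'),[.461,.32,.2376]))
# other band
C=load('top0');
for f,rg in(('top0',(200,250,165,195)),('scene0',(275,330,470,510))):
    e=mask('pics/%s.png'%f,rg);print(f,e.min(0)[::-1],e.max(0)[::-1]+1)
```

```text
[0.4617 0.3204 0.1347 0.0616 0.1077 0.0136] [-0.6 -0.2 -0.6 -0.4 -1.2 -0.4 -0.3  0.7 -0.   0.5  0.  -0.   0.4 -0.2
 -0.  -0.2]
[[327.36657686 223.46133834]] [[328.72077209 279.96025647]]
top0 [172 210] [186 242]
scene0 [477 281] [502 323]
```

{"op": "apply_moves", "data": {
  "motion": [
    [[0,0,-2],[0,0,0],18],
    [[0,0,-4],[0,0,0],18],
    [[0,0,-5],[0,0,0],18],
    [[0,0,-6],[0,0,0],18]
  ]
}}

```text
time_s: 17.35
position: [0.4614, 0.3203, 0.093]
orientation: [[-0.116, 0.993, -0.0], [0.993, 0.116, -0.0], [-0.0, -0.0, -1.0]]
ft_force: [-0.4, 0.6, 0.3]
gripper_width: 0.0177
grip_force: 0.0
```

{"op": "apply_moves", "data": {
  "motion": [
    [[0,0,-1],[0,0,0],18],
    [[0,0,-2],[0,0,0],18],
    [[0,0,-3],[0,0,0],18],
    [[0,0,-3],[0,0,0],18]
  ]
}}

```text
time_s: 17.75
position: [0.4614, 0.3203, 0.09]
orientation: [[-0.116, 0.993, -0.0], [0.993, 0.116, -0.0], [-0.0, -0.0, -1.0]]
ft_force: [-0.8, -0.2, 0.4]
gripper_width: 0.018
grip_force: 0.0
```

{"op": "apply_moves", "data": {
  "motion": [
    [[0,0,-1],[0,0,0],18],
    [[0,0,-2],[0,0,0],18],
    [[0,0,-2],[0,0,0],18]
  ]
}}

```text
time_s: 18.05
position: [0.4614, 0.3203, 0.088]
orientation: [[-0.116, 0.993, -0.0], [0.993, 0.116, -0.0], [-0.0, -0.0, -1.0]]
ft_force: [-0.5, 0.1, -0.3]
gripper_width: 0.0182
grip_force: 0.0
```

{"op": "apply_moves", "data": {
  "motion": [
    [[0,0,-1],[0,0,0],18],
    [[0,0,-2],[0,0,0],18],
    [[0,0,-2],[0,0,0],18]
  ]
}}

```text
time_s: 18.35
position: [0.4614, 0.3202, 0.086]
orientation: [[-0.116, 0.993, -0.0], [0.993, 0.116, -0.0], [-0.0, -0.0, -1.0]]
ft_force: [-0.2, -0.3, 0.8]
gripper_width: 0.0181
grip_force: 0.0
```

Run:
```python
from h import *
C,im=snap('wrist','w9');snap('scene','s9')
p=np.array(monitor.sense()['position'])
print('crown',proj(C,[.4617,.3204,.109]),'tip0',proj(C,p),'tip-24',proj(C,p+[0,0,.024]))
h=cv2.cvtColor(im,cv2.COLOR_BGR2HSV)
for r in range(150,345,5):
    print(r,''.join('B' if h[r,c,0]<20 and h[r,c,1]>80 else 'G' if 50<h[r,c,0]<95 and h[r,c,1]>80 else '#' if h[r,c,2]<40 else '+' if h[r,c,1]<60 else '?' for c in range(260,400,3)))
e=mask('pics/s9.png',(215,280,425,505));print(e.min(0)[::-1],e.max(0)[::-1]+1)
```

```text
crown [[330.05233059 296.95149071]] tip0 [[329.0967014  278.97222349]] tip-24 [[329.46899569 298.02763356]]
150 GGGGGGGGGGGGGGGGGGGGGGGGGGGGGGGGGGGGGGGGGGGGGGG
155 GGGGGGGGGGGGGGGGG+???GGGGGGGG?GGGGGGGGGGGGGGGGG
160 GGGGGGGGGGGGGGGBBBBBBBBBBBBBB+BBGGGGGGGGGGGGGGG
165 GGGGGGGGGGGGGG?BBBBBBBBBBBBBBBBBGGGGGGGGGGGGGGG
170 GGGGGGGGGGGGGGBBBBBBBBBBBBBBBBBBGGGGGGGGGGGGGGG
175 GGGGGGGGGGGGGGBB?BBBBBBBBBBBBBBB?GGGGGGGGGGGGGG
180 GGGGGGGGGGGGGGBBBBBBBBBBBBBBBBBBBGGGGGGGGG?GGGG
185 GGGGGGGGGGGGGGBB?BBBBBBBBBBBBB?BBGGGGGGGGG?GGGG
190 GGGGG???GGGGGGBB?BBBBBBBBBBBBB?BBGGGGGGGGGGGGGG
195 GGGGGGGGGGGGGGBBBBBBBBBBBBBBBBBBBGGGGGGGGGGGGGG
200 GGGGGGGGGGGGG?BB?BBBBBBBBBBBBB?BBGGGGGGGGGGGGGG
205 GGGGGGGGGGGGGGBBBBBBBBBBBBBBBBBBBGGGGGGGGGGGGGG
210 GGGGGGGGGGGGG?BBBBBBBBBBBBBBBBBBBGGGGGGGGGGGGGG
215 GGGGGGGGGGGGG?BBBBBBBBBBBBBBBB+BBGGGGGGGGGGGGGG
220 GGGGGGGGGGGGG?BBBBBBBBBBBBBBBB+BBGGGGGGGGGGGGGG
225 GGGGGGGGGGGGGBBBBBBBBBBBBBBBBBBBBGGGGGGGGGGGGGG
230 GGGGGGGGGGGGGBBBBBBBBBBBBBBBBB+BBGGGGGGGGGGGGGG
235 GGGGGGGGGGGGGBBBBBBBBBBBBBBBBB+BBGGGGGGGGGGGGGG
240 GGGGGGGGGGGGGBBBBBBBBBBBBBBBBBBBBGGGGGG?GGGGGGG
245 
[... 355 characters left out ...]
GGGG
280 GGGGGGGGGGGG?++BBBBBBBBBBBBBBB+++GGGGGGGGGGGGGG
285 GGGGGGGG+++++++#BBBBBBBBBBBBB#++++++++GGGGGGGGG
290 GGGGG++++++++++#BBBBBBBBBBBBB#++++++++++GGGGGGG
295 GGGG+++++++++++#BBBBBBBBBBBBB#+++++++++++GGGGGG
300 GGG?++++++++++##BBBBBBBBBBBBB##+++++++++++GGGGG
305 GGG+++++++++++##BBBBBBBBBBBBB##+++++++++++GGGGG
310 GG++++++++++++##BBBBBBBBBBBBB##++++++++++++GGGG
315 G+++++++++++++##BBBBBBBBBBBBB##+++++++++++++GGG
320 +++++++++++++###BBBBBBBBBBBBB###+++++++++++++GG
325 #######++++++###BBBBBBBBBBBBB###++++++#########
330 #######++++++##+BBBBBBBBBBBBBB##++++++#########
335 #######++++++##?BBBBBBBBBBBBBB##++++++#########
340 #######++++++##BBBBBBBBBBBBBB+###+++++#########
[437 230] [476 265]
```

{"op": "apply_moves", "data": {
  "motion": [
    [[0,0,-0.5],[0,0,0],18],
    [[0,0,-1],[0,0,0],18],
    [[0,0,-1],[0,0,0],18]
  ]
}}

```text
time_s: 18.75
position: [0.4614, 0.3203, 0.0851]
orientation: [[-0.116, 0.993, -0.0], [0.993, 0.116, -0.0], [-0.0, -0.0, -1.0]]
ft_force: [-0.9, 1.2, -0.0]
gripper_width: 0.0178
grip_force: 0.0
```

{"op": "apply_moves", "data": {
  "motion": [
    [[0,0,-0.5],[0,0,0],18],
    [[0,0,-1],[0,0,0],18],
    [[0,0,-1],[0,0,0],18]
  ]
}}

```text
time_s: 19.05
position: [0.4615, 0.3203, 0.0842]
orientation: [[-0.116, 0.993, 0.0], [0.993, 0.116, -0.0], [-0.0, 0.0, -1.0]]
ft_force: [1.2, -0.4, 1.3]
gripper_width: 0.0183
grip_force: 0.5
```

{"op": "apply_moves", "data": {
  "motion": [
    [[0,0,3],[0,0,0],45],
    [[0,0,3],[0,0,0],45],
    [[0,0,3],[0,0,0],45],
    [[0,0,3],[0,0,0],45],
    [[0,0,3],[0,0,0],45]
  ]
}}

```text
time_s: 19.55
position: [0.4614, 0.3203, 0.0871]
orientation: [[-0.116, 0.993, -0.0], [0.993, 0.116, -0.0], [-0.0, -0.0, -1.0]]
ft_force: [0.2, -0.2, -0.5]
gripper_width: 0.0448
grip_force: 0.0
```

{"op": "apply_moves", "data": {
  "motion": [
    [[0,0,-4],[0,0,0],45],
    [[0,0,-6.5],[0,0,0],45],
    [[0,0,-6.5],[0,0,0],22],
    [[0,0,-6.5],[0,0,0],22],
    [[0,0,-6.5],[0,0,0],22]
  ]
}}

```text
time_s: 20.05
position: [0.4614, 0.3204, 0.0806]
orientation: [[-0.116, 0.993, -0.0], [0.993, 0.116, -0.0], [-0.0, -0.0, -1.0]]
ft_force: [0.2, -0.4, -0.6]
gripper_width: 0.0276
grip_force: 15.0
```

{"op": "apply_moves", "data": {
  "motion": [
    [[0,0,0],[0,0,0],22],
    [[0,0,0],[0,0,0],22],
    [[0,0,0],[0,0,0],22]
  ]
}}

```text
time_s: 20.35
position: [0.4615, 0.3203, 0.0807]
orientation: [[-0.116, 0.993, 0.0], [0.993, 0.116, 0.0], [-0.0, 0.0, -1.0]]
ft_force: [-0.7, -0.5, -1.1]
gripper_width: 0.0278
grip_force: 15.0
```

{"op": "apply_moves", "data": {
  "motion": [
    [[0,0,8],[0,0,0],22],
    [[0,0,25],[0,0,0],22],
    [[0,0,50],[0,0,0],22],
    [[0,0,80],[0,0,0],22],
    [[0,0,110],[0,0,0],22]
  ],
  "newtons": 20
}}

```text
time_s: 20.85
position: [0.4611, 0.3203, 0.1922]
orientation: [[-0.116, 0.993, -0.0], [0.993, 0.116, -0.0], [0.0, -0.0, -1.0]]
ft_force: [0.5, 0.1, -1.0]
gripper_width: 0.0275
grip_force: 20.0
```

{"op": "apply_moves", "data": {
  "motion": [
    [[0,0,30],[0,0,0],22],
    [[0,0,60],[0,0,0],22],
    [[2,-6,85],[0,0,0],22],
    [[10,-26,97],[0,0,0],22],
    [[20,-52,100],[0,0,-0.03],22]
  ]
}}

```text
time_s: 21.35
position: [0.4814, 0.2695, 0.2932]
orientation: [[-0.088, 0.996, 0.003], [0.996, 0.088, 0.002], [0.002, 0.003, -1.0]]
ft_force: [0.4, 0.4, -0.9]
gripper_width: 0.0277
grip_force: 20.0
```

{"op": "apply_moves", "data": {
  "motion": [
    [[11,-29,0],[0,0,-0.03],22],
    [[23,-59,0],[0,0,-0.06],22],
    [[35,-90,0],[0,0,-0.09],22],
    [[46,-120,0],[0,0,-0.12],22],
    [[58,-150,0],[0,0,-0.152],22]
  ]
}}

```text
time_s: 21.85
position: [0.5394, 0.1171, 0.2914]
orientation: [[0.067, 0.998, 0.0], [0.998, -0.067, 0.0], [0.0, 0.0, -1.0]]
ft_force: [0.5, 0.3, -0.9]
gripper_width: 0.0274
grip_force: 20.0
```

{"op": "apply_moves", "data": {
  "motion": [
    [[12,-30,0],[0,0,0],22],
    [[24,-60,0],[0,0,0],22],
    [[35,-90,0],[0,0,0],22],
    [[44,-114,0],[0,0,0],22],
    [[48,-126,0],[0,0,0],22]
  ]
}}

```text
time_s: 22.35
position: [0.5878, -0.0102, 0.2909]
orientation: [[0.069, 0.998, 0.0], [0.998, -0.069, -0.001], [-0.001, 0.0, -1.0]]
ft_force: [0.2, -0.5, -1.5]
gripper_width: 0.0275
grip_force: 20.0
```

{"op": "apply_moves", "data": {
  "motion": [
    [[0,0,0],[0,0,0],22],
    [[0,0,0],[0,0,0],22],
    [[0,0,0],[0,0,0],22],
    [[0,0,0],[0,0,0],22]
  ]
}}

```text
time_s: 22.75
position: [0.5871, -0.0062, 0.2909]
orientation: [[0.064, 0.998, 0.0], [0.998, -0.064, 0.0], [0.0, 0.0, -1.0]]
ft_force: [-0.2, 1.2, -1.4]
gripper_width: 0.0274
grip_force: 20.0
```

Run:
```python
from h import *
C,im=snap('wrist','w10');D,im2=snap('scene','s10');s=monitor.sense();print(s['position'],np.arctan2(s['orientation'][1][1],s['orientation'][0][1]),s['gripper_width'])
# hanger check from s6 / top: brightness-free: print expected far cap pixel in s6 and dark blob there
u=np.array([.998,-.065,0]);b=np.array([.6355,-.0105,.156])
for sg in(-1,1):
    q=proj(load('s6'),b+sg*.0825*u)[0];g=cv2.cvtColor(cv2.imread('pics/s6.png'),cv2.COLOR_BGR2GRAY)
    x,y=q.round().astype(int);w=g[y-9:y+10,x-9:x+10];k=np.argwhere(w<45);print(q,'dark centroid',(k.mean(0)+[y-9,x-9])[::-1],len(k))
```

```text
[ 0.58723728 -0.0066987   0.2907936 ] -0.06456297493686218 0.027205836106282383
[319.14564327 251.79620758] dark centroid [320.76923077 251.92307692] 13
[306.92193675 333.55997076] dark centroid [307.65060241 334.03614458] 83
```

{"op": "apply_moves", "data": {
  "motion": [
    [[0,-0.5,-30],[0,0,0],22],
    [[0,-0.5,-65],[0,0,0],22],
    [[0,-0.5,-100],[0,0,0],22],
    [[0,-0.5,-130],[0,0,0],22],
    [[0,-0.5,-143],[0,0,0],22]
  ]
}}

```text
time_s: 23.35
position: [0.586, -0.0079, 0.1452]
orientation: [[0.065, 0.998, -0.004], [0.998, -0.065, -0.0], [-0.0, -0.004, -1.0]]
ft_force: [0.1, -0.0, -1.3]
gripper_width: 0.0272
grip_force: 20.0
```

{"op": "apply_moves", "data": {
  "motion": [
    [[0,0,-3],[0,0,0],22],
    [[0,0,-6],[0,0,0],22],
    [[0,0,-8],[0,0,0],22],
    [[0,0,-8],[0,0,0],22],
    [[0,0,-8],[0,0,0],22]
  ]
}}

```text
time_s: 23.85
position: [0.5879, -0.0082, 0.1405]
orientation: [[0.066, 0.998, 0.001], [0.998, -0.066, -0.0], [-0.0, 0.001, -1.0]]
ft_force: [0.1, 0.4, -0.8]
gripper_width: 0.0277
grip_force: 20.0
```

{"op": "apply_moves", "data": {
  "motion": [
    [[0,0,0],[0,0,0],22],
    [[0,0,-1],[0,0,0],22],
    [[0,0,-1.5],[0,0,0],22],
    [[0,0,-1.5],[0,0,0],22],
    [[0,0,-1.5],[0,0,0],22]
  ]
}}

```text
time_s: 24.35
position: [0.5874, -0.0082, 0.1381]
orientation: [[0.066, 0.998, -0.0], [0.998, -0.066, -0.0], [-0.0, -0.0, -1.0]]
ft_force: [-0.1, 0.0, -0.4]
gripper_width: 0.0272
grip_force: 20.0
```

{"op": "apply_moves", "data": {
  "motion": [
    [[0,0,-0.5],[0,0,0],22],
    [[0,0,-0.5],[0,0,0],22],
    [[0,0,-0.5],[0,0,0],22]
  ]
}}

```text
time_s: 24.65
position: [0.5875, -0.0082, 0.1378]
orientation: [[0.066, 0.998, 0.0], [0.998, -0.066, -0.0], [-0.0, 0.0, -1.0]]
ft_force: [-1.1, -0.1, 1.2]
gripper_width: 0.0274
grip_force: 20.0
```

{"op": "apply_moves", "data": {
  "motion": [
    [[0,0,0],[0,0,0],45],
    [[0,0,0],[0,0,0],45],
    [[0,0,0],[0,0,0],45],
    [[0,0,0],[0,0,0],45]
  ]
}}

```text
time_s: 25.05
position: [0.5874, -0.0082, 0.1376]
orientation: [[0.066, 0.998, -0.0], [0.998, -0.066, -0.0], [-0.0, -0.0, -1.0]]
ft_force: [-0.5, 1.0, 0.0]
gripper_width: 0.0447
grip_force: 0.0
```

{"op": "apply_moves", "data": {
  "motion": [
    [[0,0,5],[0,0,0],45],
    [[0,0,20],[0,0,0],45],
    [[0,0,55],[0,0,0],45],
    [[0,0,100],[0,0,0],45],
    [[0,0,145],[0,0,0],45]
  ]
}}

```text
time_s: 25.55
position: [0.587, -0.008, 0.2844]
orientation: [[0.066, 0.998, -0.001], [0.998, -0.066, 0.0], [0.0, -0.001, -1.0]]
ft_force: [1.8, -0.6, 0.3]
gripper_width: 0.0449
grip_force: 0.0
```

{"op": "apply_moves", "data": {
  "motion": [
    [[0,-40,10],[0,0,0],45],
    [[0,-80,20],[0,0,0],45],
    [[0,-125,20],[0,0,0],45],
    [[0,-170,20],[0,0,0],45],
    [[0,-200,20],[0,0,0],45]
  ]
}}

```text
time_s: 26.05
position: [0.5867, -0.212, 0.3031]
orientation: [[0.069, 0.998, 0.0], [0.998, -0.069, -0.001], [-0.001, 0.0, -1.0]]
ft_force: [1.1, -0.1, -1.0]
gripper_width: 0.0448
grip_force: 0.0
```

Run:
```python
from h import *
D,im=snap('scene','s11');T,im2=snap('top','t11')
s=monitor.sense();print(s['time_s'],s['position'],s['ft_force'])
u=np.array([.998,-.066,0]);n=np.array([.066,.998,0]);c=np.array([.6355,-.0105,.162])-.048*u
t=np.linspace(-.87,np.pi+.87,161)
for nm,C,r in(('s11',D,None),('t11',T,None)):
    q=np.vstack([proj(C,c+x*u+.062*np.cos(t)[:,None]*n+(.0045-.062+.062*np.sin(t))[:,None]*[0,0,1]) for x in(-.014,.014)])
    a=q.min(0).astype(int)-15;b=q.max(0).astype(int)+15
    for k in range(2):
        e=mask('pics/%s.png'%nm,(a[1],b[1],a[0],b[0]));
        if k==0: print(nm,'pred',q.min(0),q.max(0),'obs',e.min(0)[::-1],e.max(0)[::-1]+1,len(e))
        get_image('top')
h=cv2.cvtColor(im,cv2.COLOR_BGR2HSV)
q=proj(D,c)[0].astype(int)
for y in range(q[1]-20,q[1]+95,4):
    print(y,''.join('B' if h[y,x,0]<20 and h[y,x,1]>80 else 'G' if 50<h[y,x,0]<95 and h[y,x,1]>80 else '#' if h[y,x,2]<45 else '+' if h[y,x,1]<60 else '?' for x in range(q[0]-60,q[0]+60,2)))
```

```text
26.15 [ 0.58641005 -0.21400438  0.30240662] [ 0.41520952 -0.91890437 -0.19666782]
s11 pred [284.85219184 258.01300729] [348.6291717  297.90226888] obs [287 259] [349 299] 972
t11 pred [294.54266409 206.0715779 ] [345.17139028 222.95145773] obs [296 206] [345 223] 602
246 GGGGGGGGGGGGGGGGGGGGGGGGGG?GGGGGGGGGGGGGGGGGG++++++++++++++G
250 GGGGGGGGGGGGGGGGGGGGGGGGGGGGGGG?#GGGGGGGGGGGGG?+++++++++++GG
254 GGGGGGGGGGGGGGGGGGGGGGGGGGGGGGG+++#GGGGGGGGGGGGGG+++++++GGG+
258 GGGGGGGGGGGGGGGGGGGGGGGGGGG??GG+++GGGGGGGGGGGGGGGGGGGGGGGGG+
262 GGG?GGGGGGGGGGGGGGGBBBBBBBBBBBBBBBBBBBBGGGGGGGGGGGGGGGGGGGGG
266 GGGGGGGGGGGGGGGGGBBBBBBBBBBBBBBBBBBBBBBBBBBGGGGGGGGGGGGGGGGG
270 GGGGGGGGGGGGGGGGBBBBBBBBBBBB??BBBBBBBBBBBBBBBGGGGGGGGGGGGGGG
274 GGGGGGGGGGGGGGGGBBBB#GGGGGGGG++++#BBBBBBBBBBBB+GGGGGGGGGGGGG
278 GGGGGGGGGGGGGGG?BBB?GGGGGGGGG++++GGGGGG?BBBBBBBGGGGGGGGGGGGG
282 GG?G?GGGGGGGGGG#BBBBGGGGGGGGG+++GGGGGGGGGGG#BB?GGGGGGGGGGGGG
286 GGGGGGGGGGGGGGGG#BB?GGGGGGGG++++GGGGGGGGGGGGBBGGGGGGGGGGGGGG
290 GGGGGGGGGGGGGGGGGBBGGGGGGGGG++++GGGGGGGGGGG?BBGGGGGGGGGGGGGG
294 GGGGGGGGGGGGGGGGGGGGGGGGGGGG+++?GGGGGGGGGGG+BGGG
[... 352 characters left out ...]
++++++++++++++++++++++++++++++++++++++++++++++++++
322 ++++++++++++++++++++++++++++++++++++++++++++++++++++++++++++
326 +++++GG+++++++++++++++++++++++++++++++++++++++++++++++++++++
330 GGGGGGGGGGGGGGGGGGGGGGGG++++++++++++++++++++++++++++++++++++
334 GGGGGGGGGGGGGGGGGGGGGGGG##+#GGGGGGGGGGGGG+++++++++++++++++++
338 GGGGGGGGGGGGGGGGGGGGGGGGGGGGGGGGGGGGGGGGGGGGGGGGGGGGGGGGGG++
342 GGGGGGGGGGGGGGGGGGGGGGGGGGGGGGGGGGGGGGGGGGGGGGGGGGGGGGGGGGGG
346 GGGGGGGGGGGGGGGGGGGGGGGGGGGGGGGGGGGGGGGGGGGGGGGGGGGGGGGGGGGG
350 GGGGGGGGGGGGGGGGGGGGGGGGGGGGGGGGGGGGGGGGGGGGGGGGGGGGGGGGGGGG
354 GGGGGGGGGGGGGGGGGGGGGGGGGGGGGGGGGGGGGGGGGGGGGGGGGGGGGGGGGGGG
358 GGGGGGGGGGGGGGGGGGGGGGGGGGGGGGGGGGGGGGGGGGGGGGGGGGGGGGGGGGGG
```

{"op": "apply_moves", "data": {
  "motion": [
    [[0,0,0],[0,0,0],45],
    [[0,0,0],[0,0,0],45],
    [[0,0,0],[0,0,0],45],
    [[0,0,0],[0,0,0],45],
    [[0,0,0],[0,0,0],45]
  ]
}}

```text
time_s: 26.85
position: [0.5875, -0.208, 0.3027]
orientation: [[0.066, 0.998, -0.0], [0.998, -0.066, -0.0], [-0.0, -0.0, -1.0]]
ft_force: [0.1, -0.2, 0.1]
gripper_width: 0.0454
grip_force: 0.0
```

{"op": "apply_moves", "data": {
  "motion": [
    [[0,0,0],[0,0,0],45],
    [[0,0,0],[0,0,0],45],
    [[0,0,0],[0,0,0],45],
    [[0,0,0],[0,0,0],45],
    [[0,0,0],[0,0,0],45]
  ]
}}

```text
time_s: 27.35
position: [0.5874, -0.2082, 0.3026]
orientation: [[0.066, 0.998, -0.0], [0.998, -0.066, -0.0], [-0.0, -0.0, -1.0]]
ft_force: [0.9, 0.5, 0.1]
gripper_width: 0.0456
grip_force: 0.0
```

Run:
```python
from h import *
for i in range(4):
    snap('scene','s12');e=mask('pics/s12.png',(245,310,272,362));print(e.min(0)[::-1],e.max(0)[::-1]+1,e.mean(0))
print(job.sign_off())
```

```text
[286 259] [349 299] [271.01447777 317.07032058]
[286 259] [349 299] [271.10802469 317.03497942]
[286 259] [349 299] [271.14036885 317.00307377]
[286 259] [349 299] [271.12641316 316.87769784]
the job is handed in; nothing more can be done
None
```

The job is handed in at about 27.5 s of 72 s: the hanger is turned square in the strut's slot and the larger headband hangs at rest on its near arm about 48 mm from the post, as checked in the last scene and top pictures; no verdict came back.

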